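# Release the ratchet and open the box rack

### The job

The box of needles stands in the ratchet rack and has to be freed. With the fingertips, press the release key on top of the sliding jaw all the way down, where it stays, and only then push the sliding jaw back along its bar, away from the box, until it is fully home against the end stop. Grasp and lift nothing, and leave the needle box and the jars and bottle round the rack standing where they are.

Things in the scene. Friction and masses are not known exactly. Their poses are not given: they have to be found in the camera images.
- rack: Grey metal box rack fixed to the worktop. Base 156 x 280 x 6 mm, origin at the centre of its underside, z up. y runs along the toothed steel bar, from the fixed jaw (y = -122 mm, 12 mm thick, top z = 56 mm) to the end stop (block from y = +119 mm, top z = 50 mm). The bar lies along x = -50 mm (robot's side), top z = 36 mm. Yaw up to 0.6 rad either way.
- jaw (a joint): Travel of the dark-grey sliding jaw along the rack's +y, m: gap between the jaws is 40 mm + this. Starts at 0.018 to 0.05; 0.12 = against the end stop. Key up: the ratchet locks it (at most 5 mm play, to about 30 N). Key down: it slides against about 2 N of friction and stays where left. Its carriage is 48 mm wide (rack x), 75 mm long to +y from the jaw's inner face, flat top at z = 52 mm.
- thumb_plate (a point): Point 85 mm above the worktop on the inner face (towards the fixed jaw, rack -y) of the jaw's upright thumb plate, mid-width. The plate stands over the bar, 44 mm wide (rack x), 10 mm thick (to +y), top at 98 mm. Push this face to the rack's +y, above 62 mm, clear of the needle box top (58 mm). Axes as the rack's.
- release_top (a point): Centre of the top of the dark-grey ribbed release key, 34 mm (rack x) by 30 mm (rack y), on the jaw's carriage 50 mm to the +y side of the thumb plate's inner face; top 66 mm above the worktop when up. Pressed straight down 10 mm to a stop against about 3 N; does not spring back; then still 4 mm proud of the carriage. Axes as the rack's; moves with the key.
- release (a joint): How far the release key is pressed, in m: 0 up (ratchet locked), 0.010 fully down (ratchet free; it lets go at about 0.006). Stays where it is left.
- needle_box_mid (a point): Centre of the cardboard needle box, 45 mm wide (along rack y), 95 mm long (along rack x), 52 mm high, standing loose on the rack's base plate between the jaws; its top is 58 mm above the worktop. Not to be disturbed.
- gel_jar_mid (a point): Centre (40 mm up) of a jar with a dark, green-topped cap, 39 mm across, 81 mm high, standing loose on the far side of the rack. Not to be disturbed.
- dropper_bottle_mid (a point): Centre (54 mm up) of a brown dropper bottle, 34 mm across, 109 mm high, standing loose on the far side of the rack. Not to be disturbed.
- small_jar_mid (a point): Centre (16 mm up) of a small jar with a white lid, 31 mm across, 32 mm high, standing loose on the robot's side of the rack. Not to be disturbed.

How it is judged:
By the outcome, as a careful person would: the job done as asked, in the order asked, and still so for the second after the job is handed in, with the robot touching nothing.
It also fails if it takes over 35 s, if anything falls off the work surface, if the arm or the gripper's body presses on something with over 40 N, if the wrist force passes 120 N, or if a joint passes its speed limit or range.

### The arm

A 6-joint arm with a two-finger parallel gripper is mounted at the origin on a cart in front of the work surface, level with it; the furniture and walls round the work are solid. World frame = base frame: x ahead of the robot, y to its left, z up, the work surface at z = 0. Lengths are in m, angles in degrees, forces in N, time in s.
With the tool pointing down it reaches from about 0.3 to 0.75 m from the base axis. Payload 8.5 kg.
Tool frame: the origin (TCP) lies at the very end of the fingers, on their centre line; the grasp point (between the pads) lies 19 mm behind it; y points along the fingers, z is the direction in which the jaws open and shut, and the axes are right-handed (so a half turn about y gives the same grasp; the last joint's range is limited). The gripper opens to 85 mm and grips with 20 to 120 N. Pads are 22 mm wide; open, the fingers measure 114 mm over their backs; the gripper's body (76 mm by 85 mm) begins 54 mm behind the grasp point. The pads swing forward as they close: fully open they stand 13 mm farther back than shut.
Start: joints at [63.581, 21.807, 74.336, -0, 83.858, -12.336], TCP at [0.134, 0.533, 0.231] pointing down, gripper open.
Joint ranges: [-178.18, 178.18], [-50.72, 133.34], [12.68, 142.11], [-81.47, 261.47], [9.98, 163.14], [-165.26, 165.26]. Speed limits (degrees/s): [136.94, 136.94, 180, 180, 180, 180].

### API

Orientations are given as a 3x3 rotation matrix whose columns are the frame's x, y, z axes.
In Python, from rig import env gives the robot as it stands. The module is installed in compiled form; this text tells all that it offers.
- The arm moves only by the tool servo_tool, never from a script. Its argument "rows" is one flat list of numbers, 7 for each row, row after row: the opening, from 0 (shut) to 1 (fully open), then the shift along the world's x, y, z in m, then the turn, a rotation vector about the world's x, y, z in degrees. A call has 1 to 10 rows; each row shifts and turns the commanded pose from where the row before left it; what a row does not reach is not made up. A row lasts 1/12 s, in which the tool goes at most 41.7 mm and 7.16 degrees, less where a joint would pass 70% of its speed; a pose out of reach is approached as far as the arm can. A call with a gripper value outside its range is refused whole. The fingers move at their own pace and stop on an object; "force" is the grip in N (left out, the last holds). Time passes only in rows, so rows that do not move let the fingers close. It gives the time, the measured TCP pose, the force and the opening at its end, in the units of the state.
- env.observe(): the state, without advancing time (a new reading comes with each control period).
- env.get_image(name): name is "side" or "top" or "wrist"; returns the picture (400x640x3 uint8, red, green, blue); there is no depth.
- env.camera_model(name): a dict with "camera_matrix" (3x3 intrinsics, pixels), "k1" (the pictures are not rectified: a ray, as slopes to the right and down, at radius r is drawn at 1 + k1 r^2 times it, then the intrinsics apply), "R" (3x3) and "t" (3): a world point X has camera coordinates R X + t; the wrist camera has in their place "mount" (4x4, takes a point from camera to tool coordinates, whose origin is the TCP and whose axes are the tool frame's). Camera axes: x right, y down, z forward; pixel columns grow to the right and rows downward; lengths in m; the calibration is good to about 2 mm. A picture is of the moment at which its call begins: read the wrist's pose just before it. camera_model takes no time and is no camera call.
- env.close_job(): hands the job in, once; it reports no verdict.
The state is a dict: "time_s": time; "q": joint angles; "qvel": joint speeds; "joint_efforts": joint torques, N m; "position": TCP position; "tool_rot": TCP orientation; "ft_force": force on the tool from outside, world axes, zero at the start; "wrist_torque": the same for the moment, N m; "grip_width": finger opening in m.
Only numpy, scipy, OpenCV 4.12 (cv2) and the standard library are available. Lean on these libraries where they do the work, as an engineer would, in place of code of your own. Each camera call takes 0.05 s, during which the arm holds its last target.

## Working session

There is one attempt and no reset: what is moved stays moved. The work goes in short steps, Python scripts to look and compute and a tool call to move; the robot and the scene stay as the last step left them, time stands still between calls to the robot, and variables do not carry over. Pictures are saved under pics/ and viewed, and the job is handed in when it is done.

Besides the shell and the picture viewer there is one more tool, called after ">>>" as name(argument=value, ...), one argument or row to a line, values as JSON. servo_tool: Moves the arm, as the interface text tells. Its arguments: {"type":"object","properties":{"rows":{"type":"array","items":{"type":"number"}},"force":{"type":"number"}},"required":["rows"]}

```bash
mkdir -p pics; python3 - <<'E'
from rig import env
import cv2,pickle
o=env.observe();print(o)
for n in("side","top","wrist"):
    im=env.get_image(n);cv2.imwrite(f"pics/{n}0.png",im[:,:,::-1]);print(n,env.camera_model(n))
E
```

```text
{'time_s': 0.0, 'q': array([ 6.35810541e+01,  2.18402766e+01,  7.43849101e+01, -1.05679752e-03,
        8.38587378e+01, -1.23371885e+01]), 'qvel': array([-0.05952352,  0.03623873,  0.06275588,  0.10672254, -0.02157745,
       -0.07235018]), 'joint_efforts': array([ 2.72123441e-03, -4.48461771e+01, -2.31275511e+01, -9.25401810e-05,
        4.79110720e-03,  2.33905460e-06]), 'position': array([0.13370241, 0.53319335, 0.23071755]), 'tool_rot': array([[ 9.69949921e-01, -6.35292486e-04,  2.43303815e-01],
       [-2.43304466e-01, -1.31994358e-03,  9.69949068e-01],
       [-2.95054047e-04, -9.99998927e-01, -1.43484867e-03]]), 'ft_force': array([ 0.37731236,  0.44912727, -0.13568169]), 'wrist_torque': array([ 0.04035979, -0.04780946, -0.01691674]), 'grip_width': 0.0855122000678243}
side {'camera_matrix': array([[425.56196495,   0.        , 313.48785797],
       [  0.        , 425.56196495, 202.56591448],
       [  0.        ,   0.        ,   1.        ]]), 'k1': -0.047539086810148984, 'R': array([[-0.92780349, -0.37279968,  0.01418033],
       [-0.24179048,  0.57193927, -0.78385128],
       
[... 355 characters left out ...]
   [-0.99570658, -0.01768003, -0.09086156],
       [ 0.09069121,  0.01021095, -0.99582671]]), 't': array([0.13784126, 0.5875492 , 0.87120885])}
wrist {'camera_matrix': array([[298.99760926,   0.        , 321.8484962 ],
       [  0.        , 298.99760926, 197.89876838],
       [  0.        ,   0.        ,   1.        ]]), 'k1': 0.01072982401422694, 'mount': array([[ 5.65770228e-04,  9.47018885e-01,  3.21177383e-01,
        -8.28142222e-02],
       [-4.07605531e-05, -3.21177412e-01,  9.47019043e-01,
        -1.43765693e-01],
       [ 9.99999839e-01, -5.48886547e-04, -1.43111604e-04,
         8.57863559e-04],
       [ 0.00000000e+00,  0.00000000e+00,  0.00000000e+00,
         1.00000000e+00]])}
```

View pics/side0.png

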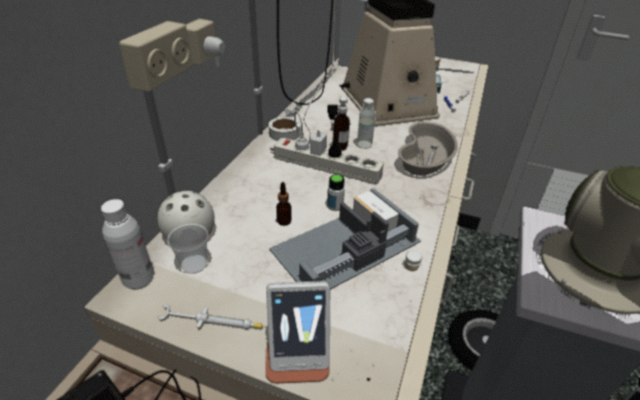

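View pics/top0.png

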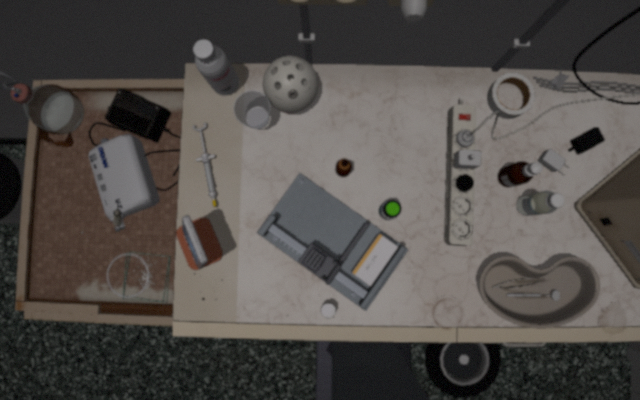

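View pics/wrist0.png

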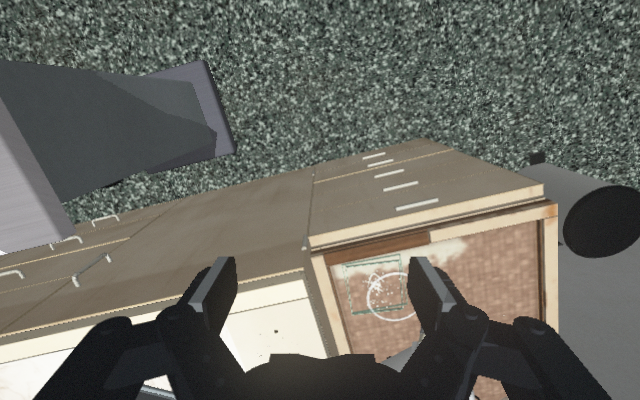

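```bash
python3 - <<'E'
import cv2
im=cv2.imread("pics/top0.png")[160:330,240:430];cv2.imwrite("pics/topz.png",cv2.convertScaleAbs(cv2.resize(im,None,fx=4,fy=3.5*4/3.5,interpolation=cv2.INTER_CUBIC),alpha=1.5)[:600])
im=cv2.imread("pics/side0.png")[165:295,265:435];cv2.imwrite("pics/sidez.png",cv2.convertScaleAbs(cv2.resize(im,None,fx=4,fy=4,interpolation=cv2.INTER_CUBIC),alpha=1.5))
E
```

```text
(no output)
```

View pics/topz.png

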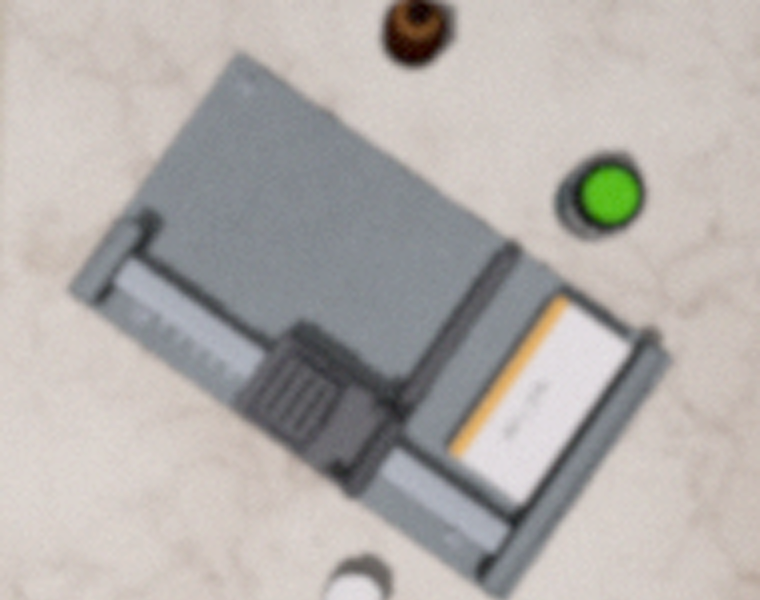

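View pics/sidez.png

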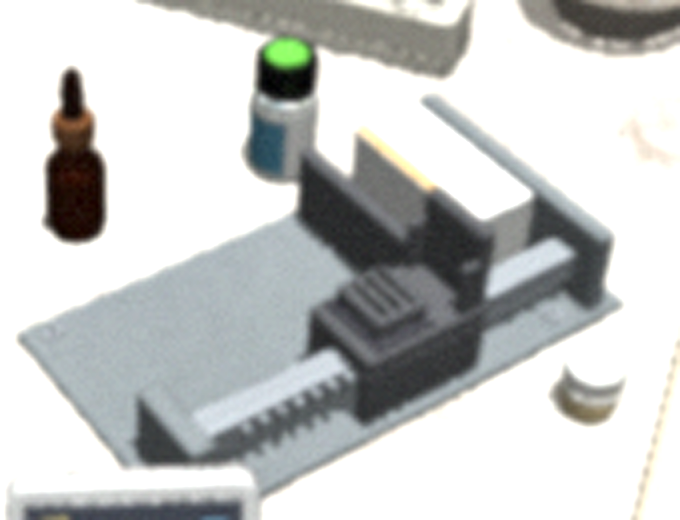

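```bash
cat > h.py <<'E'
import numpy as np,cv2
from rig import env
def ray(n,u,v,obs=None):
    c=env.camera_model(n);K=c["camera_matrix"]
    d=np.array([(u-K[0,2])/K[0,0],(v-K[1,2])/K[1,1]]);s=d.copy()
    for _ in range(20): s=d/(1+c["k1"]*(s@s))
    w=np.array([s[0],s[1],1])
    if "R" in c: return -c["R"].T@c["t"],c["R"].T@w
    M=c["mount"];R=obs["tool_rot"];return obs["position"]+R@M[:3,3],R@M[:3,:3]@w
def onz(n,u,v,z,obs=None):
    o,d=ray(n,u,v,obs);return o+d*(z-o[2])/d[2]
def proj(n,X,obs=None):
    c=env.camera_model(n);K=c["camera_matrix"];X=np.asarray(X,float)
    if "R" in c:p=c["R"]@X+c["t"]
    else:
        M=c["mount"];p=M[:3,:3].T@(obs["tool_rot"].T@(X-obs["position"])-M[:3,3])
    s=p[:2]/p[2];s=s*(1+c["k1"]*(s@s));return K[:2,:2]@s+K[:2,2]
def tri(l):
    A=0;b=0
    for o,d in l:
        d=d/np.linalg.norm(d);P=np.eye(3)-np.outer(d,d);A=A+P;b=b+P@o
    x=np.linalg.solve(A,b);return x,[np.linalg.norm((np.eye(3)-np.outer(d,d)/(d@d))@(x-o)) for o,d in l]
tz=lambda u,v:(240+u/4-.375,160+v/4-.375)
sz=lambda u,v:(265+u/4-.375,165+v/4-.375)
E
python3 - <<'E'
from h import *
np.set_printoptions(precision=4,suppress=True)
T=lambda u,v,z:onz("top",*tz(u,v),z)
S=lambda u,v,z:onz("side",*sz(u,v),z)
a,b,c,d=T(240,53,.006),T(70,290,.006),T(505,598,.006),T(672,355,.006)
print(a,b,c,d,np.linalg.norm(a-b),np.linalg.norm(c-b))
print("side corners",S(20,338,.006),S(618,300,.006))
for p,q in((b,c),(a,d)):
    v=p-q;print("yaw",np.degrees(np.arctan2(-v[0],v[1])))
v=b-a;print("yaw from x",np.degrees(np.arctan2(-v[1],-v[0])))
print("key top/side at 66",T(300,400,.066),S(383,295,.066), tri([ray("top",*tz(300,400)),ray("side",*sz(383,295))]))
print("endstop top",T(150,220,.05),T(90,298,.05))
print("fixed jaw top",T(655,340,.056),T(495,580,.056))
print("small jar",T(358,590,.032),S(597,370,.032))
print("plate side 98",S(430,190,.098),S(492,235,.098))
E
```

```text
[0.6372 0.2009 0.006 ] [0.5108 0.2869 0.006 ] [0.3566 0.0579 0.006 ] [ 0.4828 -0.0275  0.006 ] 0.15293379551957004 0.27609666304223107
side corners [0.6343 0.2088 0.006 ] [0.3572 0.0625 0.006 ]
yaw -33.956880144229245
yaw -34.07234701855635
yaw from x -34.234293287906254
key top/side at 66 [0.4593 0.1638 0.066 ] [0.4588 0.1699 0.066 ] (array([0.4596, 0.1641, 0.0606]), [np.float64(0.0005743551423561569), np.float64(0.0005743551423560284)])
endstop top [0.5461 0.2408 0.05  ] [0.5067 0.2697 0.05  ]
fixed jaw top [ 0.4911 -0.01    0.056 ] [0.3732 0.0673 0.056 ]
small jar [0.3634 0.1338 0.032 ] [0.356  0.1448 0.032 ]
plate side 98 [0.4519 0.1243 0.098 ] [0.4162 0.1449 0.098 ]
```

The top view shows the rack at a yaw of about -34°. The key is near (0.459, 0.164) and the jaw is at about 0.033. Next I'll move above the key with the fingers shut, turning the tool so its z axis lies along rack x.

>>> servo_tool(
  rows=[0,0.016,-0.018,0.002,0,0,-5.5,0,0.016,-0.018,0.002,0,0,-5.5,0,0.016,-0.018,0.002,0,0,-5.5,0,0.016,-0.018,0.002,0,0,-5.5,0,0.016,-0.018,0.002,0,0,-5.5,0,0.016,-0.018,0,0,0,-5.5,0,0.016,-0.018,0,0,0,-5.5,0,0.016,-0.018,0,0,0,-5.5,0,0.016,-0.018,0,0,0,-5.5,0,0.016,-0.018,0,0,0,-5.5],
)

```text
time_s: 0.98
position: [0.2943, 0.3524, 0.2412]
tool_rot: [[0.353, -0.0, 0.936], [-0.936, -0.0, 0.353], [0.0, -1.0, -0.0]]
ft_force: [0.8, -0.2, -0.1]
grip_width: 0.0001
```

>>> servo_tool(
  rows=[0,0.016,-0.018,0,0,0,-5.5,0,0.016,-0.018,0,0,0,-5.5,0,0.016,-0.018,0,0,0,-5.5,0,0.016,-0.018,0,0,0,-5.5,0,0.016,-0.018,0,0,0,-5.5,0,0.016,-0.018,0,0,0,-5.5,0,0.016,-0.018,0,0,0,-5.5,0,0.016,-0.018,0,0,0,-5.5,0,0.016,-0.018,0,0,0,-5.5,0,0,0,0,0,0,0],
)

```text
time_s: 1.82
position: [0.44, 0.189, 0.2409]
tool_rot: [[-0.485, 0.0, 0.874], [-0.874, -0.001, -0.485], [0.001, -1.0, 0.001]]
ft_force: [-0.2, 0.4, -0.6]
grip_width: 0.0004
```

>>> servo_tool(
  rows=[0,0.012,0,0,0,0,-5,0,0,0,0,0,0,0],
)

```text
time_s: 1.98
position: [0.4508, 0.1913, 0.241]
tool_rot: [[-0.556, 0.0, 0.831], [-0.831, 0.0, -0.556], [-0.0, -1.0, -0.0]]
ft_force: [-0.5, 0.3, 0.2]
grip_width: 0.0001
```

```bash
python3 - <<'E'
from h import *
import pickle
o=env.observe();im=env.get_image("wrist");cv2.imwrite("pics/w1.png",im[:,:,::-1]);pickle.dump(o,open("o1.pkl","wb"));print(o["position"],o["tool_rot"])
E
```

```text
[0.45078172 0.19131334 0.24102031] [[-5.55610792e-01  1.88058744e-05  8.31442510e-01]
 [-8.31442509e-01  3.85010759e-05 -5.55610792e-01]
 [-4.24601779e-05 -9.99999999e-01 -5.75560990e-06]]
```

View pics/w1.png

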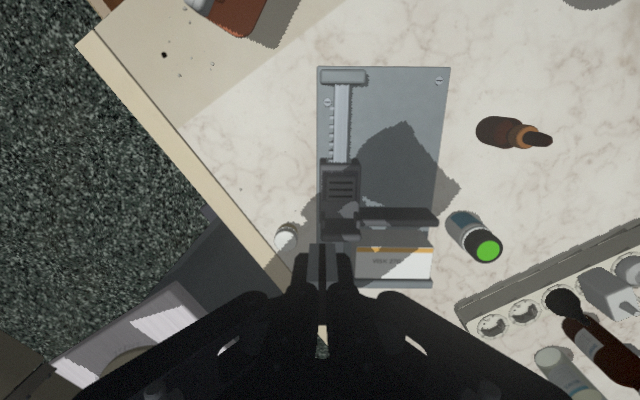

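```bash
python3 - <<'E'
import cv2
im=cv2.imread("pics/w1.png")[55:255,270:460];cv2.imwrite("pics/w1z.png",cv2.convertScaleAbs(cv2.resize(im,None,fx=3,fy=3,interpolation=cv2.INTER_CUBIC),alpha=1.7))
E
```

```text
(no output)
```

View pics/w1z.png

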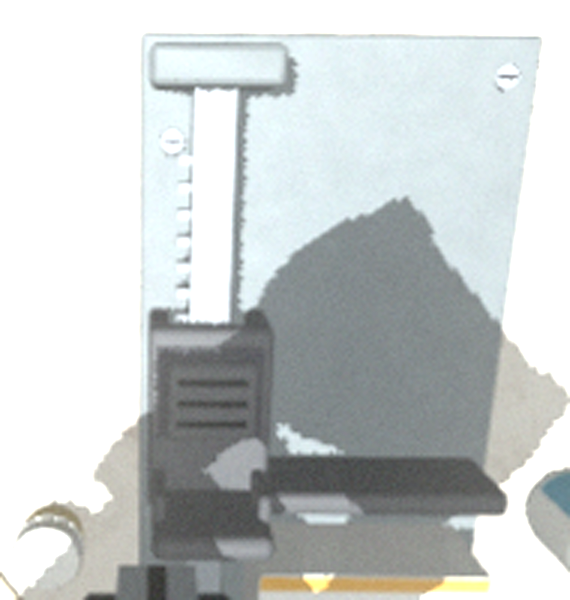

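```bash
python3 - <<'E'
from h import *
import pickle
np.set_printoptions(precision=4,suppress=True)
o=pickle.load(open("o1.pkl","rb"))
W=lambda u,v,z:onz("wrist",270+u/3-.33,55+v/3-.33,z,o)
P={"key":(213,398,.066),"kTL":(167,358,.066),"kBR":(259,436,.066),"cA":(145,37,.006),"cB":(540,39,.006),"cC":(143,440,.006),"cD":(487,460,.006),"plateL":(155,553,.098),"plateR":(272,550,.098),"stopface":(150,84,.05),"stopfaceR":(285,88,.05),"carrEndL":(150,325,.052),"carrEndR":(272,325,.052),"jar":(50,570,.032)}
yaw=np.radians(-34.1)
R=np.array([[np.cos(yaw),-np.sin(yaw)],[np.sin(yaw),np.cos(yaw)]])
P={k:W(*v) for k,v in P.items()}
print("yaw",np.degrees(np.arctan2(*(P["cB"]-P["cA"])[1::-1])), np.degrees(np.arctan2(*((P["cA"]-P["cC"])*[-1,1,1])[:2])))
org=(P["cA"]+P["cB"])[:2]/2-R@[0,.14]
print("org",org)
for k,v in P.items():print(k,v,"rack",R.T@(v[:2]-org))
print("from top key rack",R.T@(np.array([.4593,.1638])-org))
E
```

```text
yaw -34.151146852618965 -34.33451512926956
org [0.4959 0.1314]
key [0.4611 0.1698 0.066 ] rack [-0.0504  0.0122]
kTL [0.4553 0.192  0.066 ] rack [-0.0676  0.0274]
kBR [0.4674 0.1476 0.066 ] rack [-0.0327 -0.0026]
cA [0.5111 0.2903 0.006 ] rack [-0.0765  0.1401]
cB [0.6377 0.2044 0.006 ] rack [0.0765 0.1399]
cC [0.4177 0.1535 0.006 ] rack [-0.0772 -0.0255]
cD [0.5412 0.0595 0.006 ] rack [ 0.0778 -0.0342]
plateL [0.4167 0.1421 0.098 ] rack [-0.0716 -0.0355]
plateR [0.4517 0.1201 0.098 ] rack [-0.0303 -0.0341]
stopface [0.5025 0.2735 0.05  ] rack [-0.0742  0.1213]
stopfaceR [0.5409 0.2462 0.05  ] rack [-0.0271  0.1203]
carrEndL [0.4552 0.2032 0.052 ] rack [-0.0739  0.0366]
carrEndR [0.4934 0.1776 0.052 ] rack [-0.028   0.0369]
jar [0.3555 0.1336 0.032 ] rack [-0.1175 -0.077 ]
from top key rack [-0.0485  0.0063]
```

The wrist view shows the key at zoom (213,398), which is world (0.460, 0.168). The inner face of the plate is at rack y ≈ -0.037, so the jaw is at about 0.039. The end stop comes out at 0.121 against a nominal 0.119. I'll descend onto the key.

>>> servo_tool(
  rows=[0,0.003,-0.008,-0.02,0,0,-0.4,0,0.003,-0.008,-0.02,0,0,0,0,0.003,-0.007,-0.025,0,0,0,0,0,0,-0.025,0,0,0,0,0,0,-0.025,0,0,0,0,0,0,-0.02,0,0,0,0,0,0,-0.015,0,0,0,0,0,0,-0.01,0,0,0,0,0,0,0,0,0,0],
)

```text
time_s: 2.78
position: [0.457, 0.1689, 0.0797]
tool_rot: [[-0.556, -0.004, 0.831], [-0.831, -0.0, -0.556], [0.003, -1.0, -0.003]]
ft_force: [-0.3, 0.5, 0.0]
grip_width: 0.0001
```

```bash
python3 - <<'E'
from h import *
o=env.observe();print(o["position"],o["ft_force"])
for n in("wrist","side"):
    im=env.get_image(n);im=im[:,:,::-1] if n=="wrist" else cv2.resize(im[140:310,250:450,::-1],None,fx=3.5,fy=3.5,interpolation=cv2.INTER_CUBIC)
    cv2.imwrite(f"pics/{n}2.png",cv2.convertScaleAbs(im,alpha=1.5))
E
```

```text
[0.45703936 0.16885054 0.07968487] [-0.28759295  0.52958564  0.00876236]
```

View pics/wrist2.png

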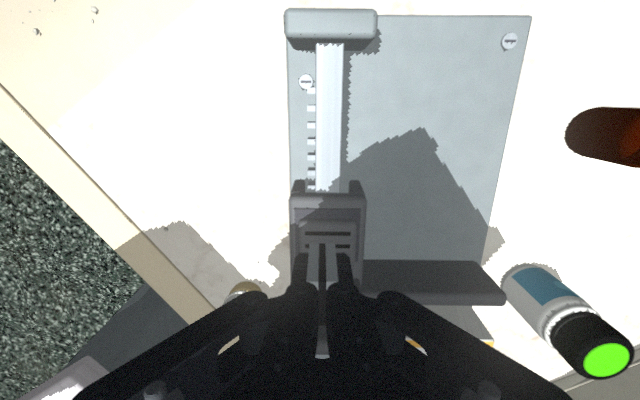

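View pics/side2.png

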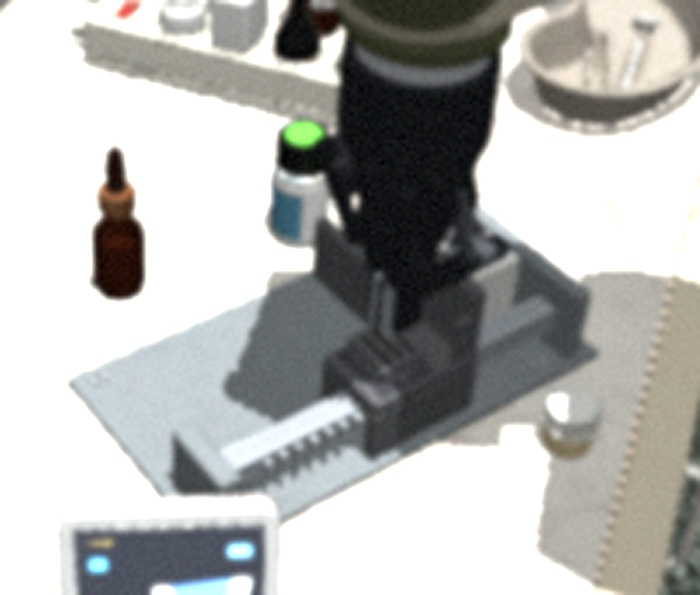

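The fingertips hang 14 mm above the middle of the key, wrist pixel (322,245), and are clear of the plate. I'll press in small steps.

>>> servo_tool(
  rows=[0,0.003,0,-0.01,0,0,0,0,0,0,-0.003,0,0,0,0,0,0,-0.003,0,0,0,0,0,0,-0.003,0,0,0,0,0,0,0,0,0,0],
)

```text
time_s: 3.3
position: [0.4618, 0.1685, 0.062]
tool_rot: [[-0.559, -0.0, 0.829], [-0.829, 0.0, -0.559], [0.0, -1.0, -0.0]]
ft_force: [-0.1, -0.4, -0.3]
grip_width: -0.0004
```

>>> servo_tool(
  rows=[0,0,0,-0.002,0,0,0,0,0,0,-0.002,0,0,0,0,0,0,0,0,0,0],
)

```text
time_s: 3.55
position: [0.4618, 0.1684, 0.0581]
tool_rot: [[-0.559, 0.0, 0.829], [-0.829, 0.0, -0.559], [-0.0, -1.0, -0.0]]
ft_force: [-0.4, 0.2, -0.2]
grip_width: 0.0003
```

>>> servo_tool(
  rows=[0,0,0,-0.001,0,0,0],
)

```text
time_s: 3.63
position: [0.4618, 0.1684, 0.0574]
tool_rot: [[-0.559, 0.0, 0.829], [-0.829, 0.0, -0.559], [-0.0, -1.0, 0.0]]
ft_force: [-0.7, 0.1, 3.2]
grip_width: -0.0003
```

>>> servo_tool(
  rows=[0,0,0,-0.001,0,0,0],
)

```text
time_s: 3.72
position: [0.4619, 0.1684, 0.0564]
tool_rot: [[-0.559, 0.0, 0.829], [-0.829, 0.0, -0.559], [-0.0, -1.0, 0.0]]
ft_force: [-0.8, 0.1, 2.1]
grip_width: 0.0006
```

>>> servo_tool(
  rows=[0,0,0,-0.001,0,0,0],
)

```text
time_s: 3.8
position: [0.462, 0.1685, 0.0558]
tool_rot: [[-0.559, 0.001, 0.829], [-0.829, 0.0, -0.559], [-0.0, -1.0, 0.0]]
ft_force: [-4.0, 1.3, 20.4]
grip_width: -0.0001
```

>>> servo_tool(
  rows=[0,0,0,0,0,0,0],
)

```text
time_s: 3.88
position: [0.462, 0.1685, 0.0559]
tool_rot: [[-0.559, 0.001, 0.829], [-0.829, 0.0, -0.559], [-0.001, -1.0, 0.001]]
ft_force: [-2.1, -0.1, 8.7]
grip_width: -0.0
```

>>> servo_tool(
  rows=[0,0,0,0.006,0,0,0,0,0,0,0.02,0,0,0,0,0,0,0.03,0,0,0,0,0,0,0.03,0,0,0,0,0,0,0.02,0,0,0,0,0,0,0,0,0,0],
)

```text
time_s: 4.38
position: [0.4634, 0.1687, 0.1653]
tool_rot: [[-0.559, 0.007, 0.829], [-0.829, 0.001, -0.559], [-0.005, -1.0, 0.006]]
ft_force: [0.0, -0.1, 0.5]
grip_width: 0.0001
```

```bash
python3 - <<'E'
from h import *
import pickle
o=env.observe();print(o["position"],o["ft_force"])
pickle.dump(o,open("o3.pkl","wb"))
a=env.get_image("wrist")[:,:,::-1];cv2.imwrite("pics/w3raw.png",a)
b=env.get_image("side")[:,:,::-1]
z=lambda i:cv2.resize(i,None,fx=3.5,fy=3.5,interpolation=cv2.INTER_CUBIC)
cv2.imwrite("pics/s3.png",cv2.convertScaleAbs(z(b[140:310,250:450]),alpha=1.6))
cv2.imwrite("pics/w3.png",cv2.convertScaleAbs(z(a[40:210,260:460]),alpha=1.8))
E
```

```text
[0.46341345 0.16868186 0.16528586] [ 0.04629682 -0.07871889  0.5085792 ]
```

View pics/s3.png

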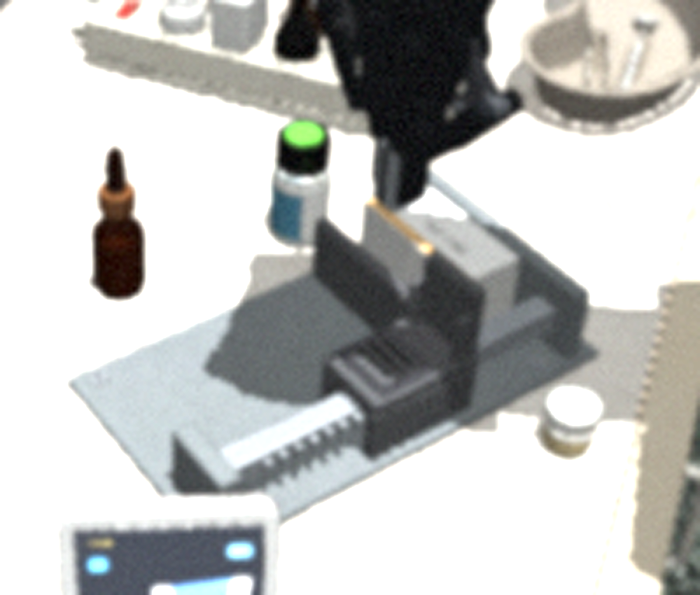

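View pics/w3.png

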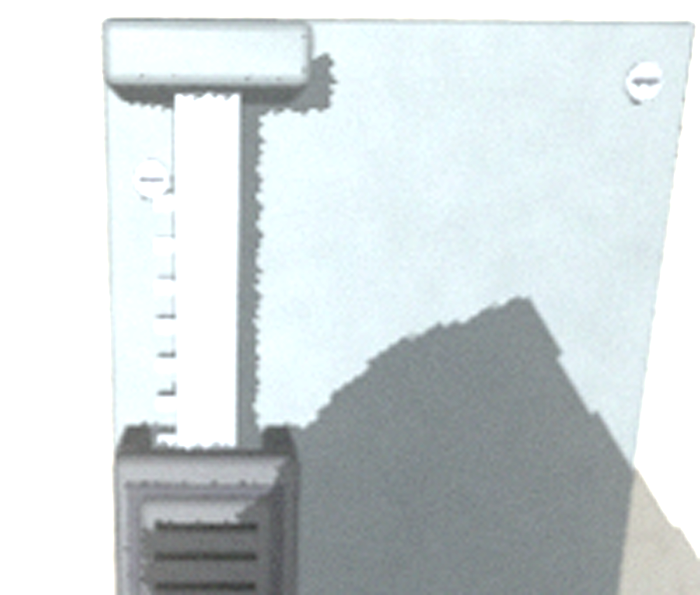

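In the side view the key now sits almost flush, and it bottomed out at z = 0.056 with about 20 N. Next I'll go over to the inner side of the thumb plate.

>>> servo_tool(
  rows=[0,-0.014,-0.02,0,0,0,0,0,-0.014,-0.02,0,0,0,0,0,-0.013,-0.019,0,0,0,0,0,0,0,0,0,0,0,0,0,0,-0.02,0,0,0,0,0,0,-0.02,0,0,0,0,0,0,0,0,0,0],
)

```text
time_s: 5.07
position: [0.4189, 0.1096, 0.118]
tool_rot: [[-0.559, -0.007, 0.829], [-0.829, 0.0, -0.559], [0.004, -1.0, -0.006]]
ft_force: [-0.5, -0.7, -0.4]
grip_width: 0.0001
```

```bash
python3 - <<'E'
from h import *
o=env.observe();print(o["position"],o["tool_rot"],o["ft_force"])
a=env.get_image("wrist")[:,:,::-1]
b=env.get_image("side")[:,:,::-1]
z=lambda i:cv2.resize(i,None,fx=3.5,fy=3.5,interpolation=cv2.INTER_CUBIC)
cv2.imwrite("pics/s4.png",cv2.convertScaleAbs(z(b[140:310,250:450]),alpha=1.6))
cv2.imwrite("pics/w4.png",cv2.convertScaleAbs(a,alpha=1.8))
E
```

```text
[0.41894137 0.10955477 0.11801649] [[-5.59264877e-01 -7.26595639e-03  8.28957178e-01]
 [-8.28979936e-01  2.20355599e-04 -5.59278300e-01]
 [ 3.88102638e-03 -9.99973578e-01 -6.14656922e-03]] [-0.47659937 -0.70054475 -0.44670905]
```

View pics/s4.png

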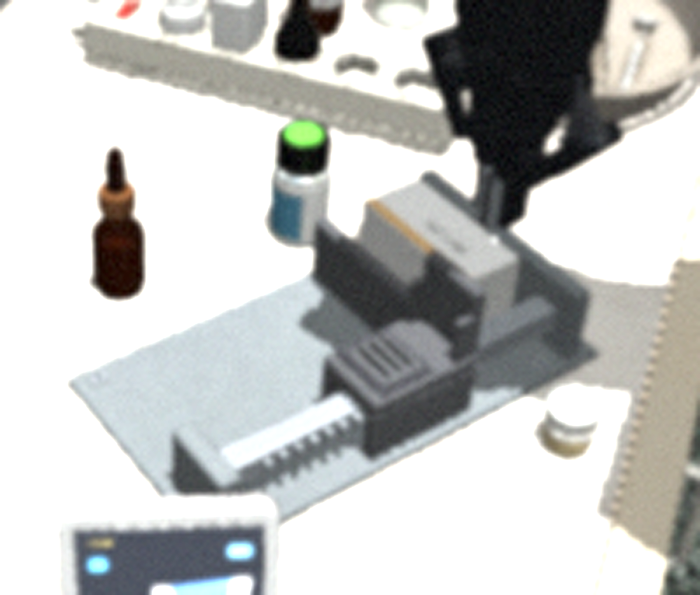

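View pics/w4.png

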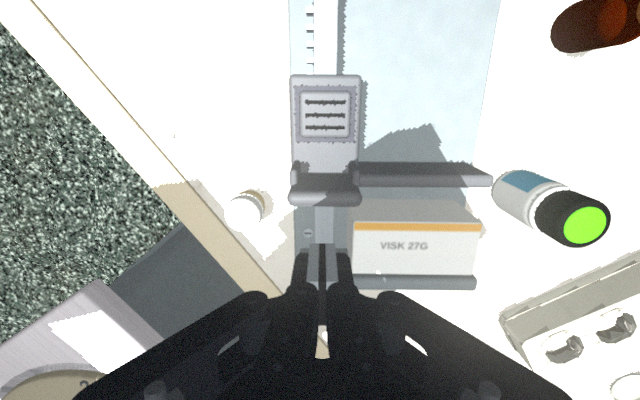

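```bash
python3 - <<'E'
from h import *
np.set_printoptions(precision=4,suppress=True)
o=env.observe();yaw=np.radians(-34.15);c,s=np.cos(yaw),np.sin(yaw);R=np.array([[c,-s],[s,c]]);org=np.array([.4959,.1314])
f=lambda u,v,z:R.T@(onz("wrist",u,v,z,o)[:2]-org)
print("plate",f(292,204,.098),f(360,204,.098),"box",f(352,225,.058),f(352,274,.058),f(482,224,.058),"key",f(326,116,.056),"tcp",R.T@(o["position"][:2]-org))
print(proj("wrist",o["position"],o))
E
```

```text
plate [-0.0684 -0.0372] [-0.0281 -0.0371] box [-0.028  -0.0684] [-0.0265 -0.111 ] [ 0.0691 -0.0672] key [-0.0481  0.0106] tcp [-0.0501 -0.0603]
[322.6976 258.2487]
```

Seen from the wrist, the plate's inner face is at rack y = -0.037, the TCP is at -0.060, and the box starts at rack x = -0.028, clear of the fingers. I'll lower to z = 0.072 and push.

>>> servo_tool(
  rows=[0,0,0,-0.02,0,0,0,0,0,0,-0.016,0,0,0,0,0,0,-0.01,0,0,0,0,0,0,0,0,0,0,0,0.0034,0.005,0,0,0,0,0,0.0034,0.005,0,0,0,0,0,0.0028,0.0041,0,0,0,0,0,0,0,0,0,0,0],
)

```text
time_s: 5.83
position: [0.4315, 0.1244, 0.0761]
tool_rot: [[-0.558, 0.002, 0.83], [-0.83, 0.0, -0.558], [-0.001, -1.0, 0.002]]
ft_force: [-0.1, 0.1, -0.2]
grip_width: 0.0001
```

>>> servo_tool(
  rows=[0,0.0028,0.0041,0,0,0,0,0,0.0028,0.0041,0,0,0,0,0,0.0028,0.0041,0,0,0,0,0,0.0028,0.0041,0,0,0,0],
)

```text
time_s: 6.17
position: [0.442, 0.1403, 0.0755]
tool_rot: [[-0.559, 0.0, 0.829], [-0.829, -0.0, -0.559], [-0.0, -1.0, 0.0]]
ft_force: [0.6, -1.9, 2.5]
grip_width: -0.0002
```

>>> servo_tool(
  rows=[0,0.0028,0.0041,0,0,0,0,0,0.0028,0.0041,0,0,0,0,0,0.0028,0.0041,0,0,0,0,0,0.0028,0.0041,0,0,0,0,0,0.0028,0.0041,0,0,0,0,0,0.0028,0.0041,0,0,0,0,0,0.0028,0.0041,0,0,0,0,0,0.0028,0.0041,0,0,0,0,0,0.0028,0.0041,0,0,0,0],
)

```text
time_s: 6.92
position: [0.4671, 0.1773, 0.0753]
tool_rot: [[-0.559, -0.0, 0.829], [-0.829, -0.0, -0.559], [0.0, -1.0, 0.0]]
ft_force: [-0.9, -2.2, 1.7]
grip_width: 0.0001
```

>>> servo_tool(
  rows=[0,0.0014,0.002,0,0,0,0,0,0.0014,0.002,0,0,0,0],
)

```text
time_s: 7.08
position: [0.4698, 0.1812, 0.0753]
tool_rot: [[-0.559, -0.0, 0.829], [-0.829, 0.0, -0.559], [0.0, -1.0, -0.0]]
ft_force: [-0.9, -2.5, 1.4]
grip_width: -0.0001
```

>>> servo_tool(
  rows=[0,0.0011,0.0016,0,0,0,0,0,0.0011,0.0016,0,0,0,0],
)

```text
time_s: 7.25
position: [0.4718, 0.1842, 0.0753]
tool_rot: [[-0.559, -0.0, 0.829], [-0.829, -0.0, -0.559], [0.0, -1.0, -0.0]]
ft_force: [-0.8, -2.2, 1.3]
grip_width: -0.0001
```

>>> servo_tool(
  rows=[0,0.0011,0.0016,0,0,0,0],
)

```text
time_s: 7.33
position: [0.4729, 0.1857, 0.0753]
tool_rot: [[-0.559, -0.0, 0.829], [-0.829, 0.0, -0.559], [0.0, -1.0, -0.0]]
ft_force: [-1.2, -1.3, 1.5]
grip_width: -0.0004
```

>>> servo_tool(
  rows=[0,0.0006,0.0008,0,0,0,0],
)

```text
time_s: 7.42
position: [0.4735, 0.1866, 0.0752]
tool_rot: [[-0.559, -0.0, 0.829], [-0.829, 0.0, -0.559], [0.0, -1.0, -0.0]]
ft_force: [-0.6, -1.1, 1.9]
grip_width: 0.0005
```

>>> servo_tool(
  rows=[0,0.0006,0.0008,0,0,0,0],
)

```text
time_s: 7.5
position: [0.474, 0.1874, 0.0753]
tool_rot: [[-0.559, -0.0, 0.829], [-0.829, 0.0, -0.559], [0.0, -1.0, -0.0]]
ft_force: [-1.6, -0.8, 0.9]
grip_width: -0.0001
```

>>> servo_tool(
  rows=[0,0.0006,0.0008,0,0,0,0],
)

```text
time_s: 7.58
position: [0.474, 0.1875, 0.0752]
tool_rot: [[-0.559, -0.002, 0.829], [-0.829, -0.002, -0.559], [0.002, -1.0, -0.001]]
ft_force: [-6.1, -9.8, 6.1]
grip_width: -0.0
```

>>> servo_tool(
  rows=[0,0.0006,0.0008,0,0,0,0],
)

```text
time_s: 7.67
position: [0.4741, 0.1875, 0.0753]
tool_rot: [[-0.558, -0.003, 0.83], [-0.83, -0.003, -0.558], [0.005, -1.0, -0.001]]
ft_force: [-9.1, -16.0, 8.5]
grip_width: -0.0003
```

Contact is firm, about 18 N, and the jaw has stopped moving. I'll hold briefly, back off, rise and look.

>>> servo_tool(
  rows=[0,0,0,0,0,0,0,0,-0.0034,-0.005,0,0,0,0,0,-0.0056,-0.0083,0,0,0,0,0,-0.0056,-0.0083,0.01,0,0,0,0,0,0,0.03,0,0,0,0,0,0,0.03,0,0,0,0,-0.0056,-0.0083,0.03,0,0,0,0,-0.0056,-0.0083,0.02,0,0,0,0,0,0,0,0,0,0,0,0,0,0,0,0,0],
)

```text
time_s: 8.5
position: [0.4496, 0.1503, 0.196]
tool_rot: [[-0.559, 0.002, 0.829], [-0.829, 0.001, -0.56], [-0.002, -1.0, 0.002]]
ft_force: [-0.6, 0.9, -0.0]
grip_width: -0.0002
```

```bash
python3 - <<'E'
from h import *
import pickle
o=env.observe();print(o["position"],o["ft_force"]);pickle.dump(o,open("o5.pkl","wb"))
a=env.get_image("wrist")[:,:,::-1]
b=env.get_image("side")[:,:,::-1];t=env.get_image("top")[:,:,::-1]
z=lambda i,k=3.5:cv2.resize(i,None,fx=k,fy=k,interpolation=cv2.INTER_CUBIC)
cv2.imwrite("pics/s5.png",cv2.convertScaleAbs(z(b[140:310,250:450]),alpha=1.6))
cv2.imwrite("pics/w5.png",cv2.convertScaleAbs(z(a[20:260,240:520],2.5),alpha=1.8))
cv2.imwrite("pics/t5.png",cv2.convertScaleAbs(z(t[160:330,240:430]),alpha=1.6))
E
```

```text
[0.44955008 0.15034495 0.19595994] [-0.58840508  0.86153905 -0.0496783 ]
```

View pics/s5.png

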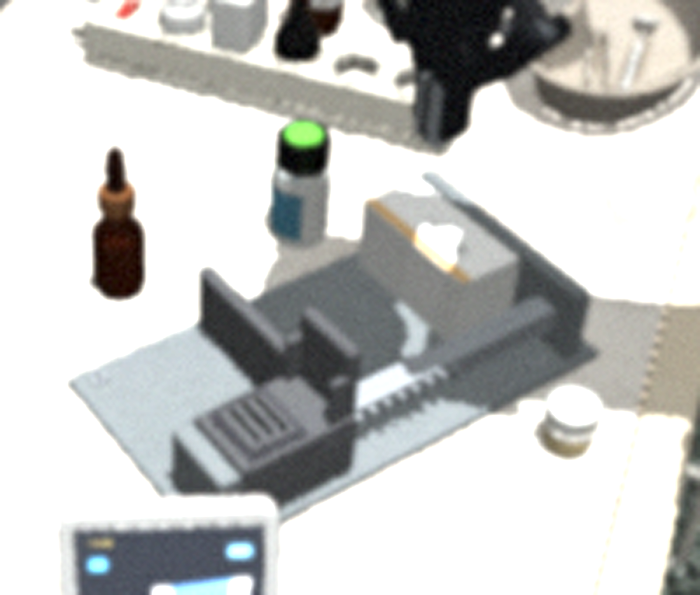

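View pics/w5.png

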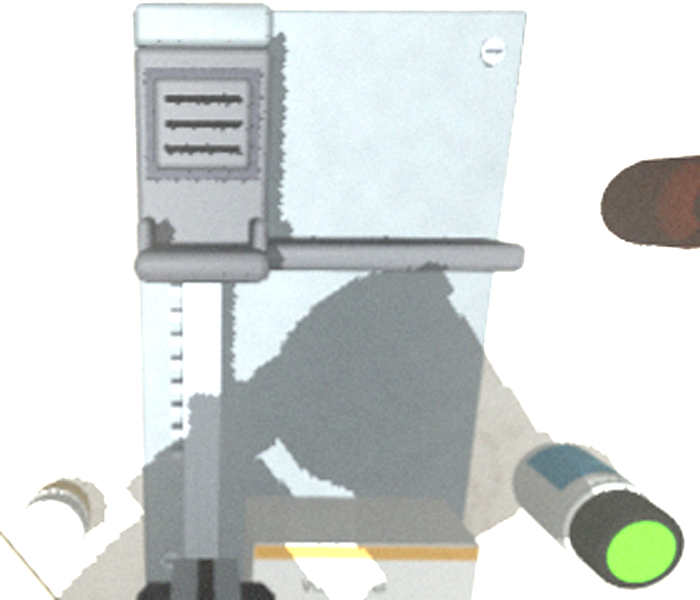

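View pics/t5.png

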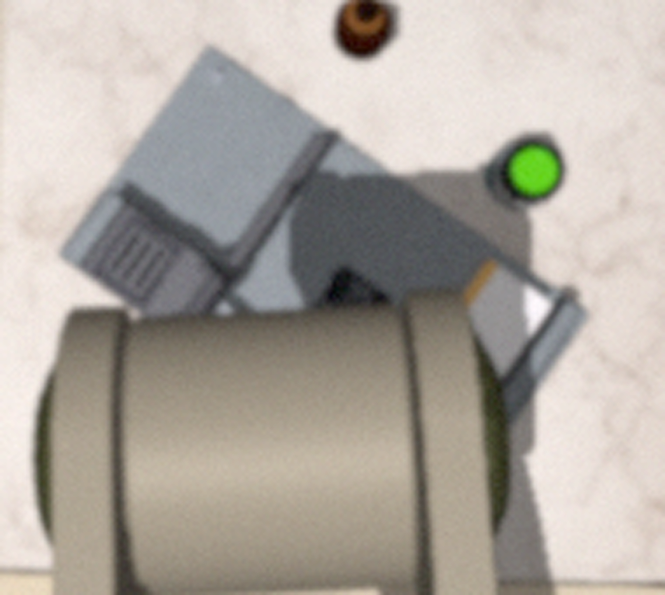

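In the wrist view the carriage end meets the end stop at zoom (200,45) with no gap, and the key is still low. The box, jars and bottle are at the same pixels in the side view as before. I'll hand in.

```bash
python3 -c "
from rig import env
print(env.close_job())"
```

```text
the job is handed in; nothing more can be done
None
```

The rack is released and the jaw is pushed home; I handed the job in at about 8.7 s of the 35 s allowed. No verdict was reported.

- **Release key:** I pressed it down with shut fingertips until it met its stop at z ≈ 0.056 m, with about 20 N. It stayed down after I lifted off.
- **Jaw:** I then pushed the inner face of the thumb plate about 80 mm along the bar against roughly 2 N. The jaw stopped moving with the force up to about 18 N, and I backed off and rose clear.
- **Last checks:** The wrist and side pictures show the carriage against the end stop with no gap, and the key still down. The needle box, jars and bottle had not moved in the side view. The force reading was about zero, with the robot touching nothing.
- **Disagreements:** The first top-view reading of the key was about 4–6 mm off the wrist-camera one. I used the wrist value, and where the key and jaw made contact agreed with it to within a few mm. While pushing, the tool was at z ≈ 0.075 m where I had aimed for 0.072, which still met the plate above the box.

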